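# Hold the photometer's filter knob on its third stop

### The job

On the beige photometer, take the sample carriage by its blue fin and slide it along its channel, under the hood, until it is fully home against the end stop. Then grip the black filter knob and turn it clockwise, counting the clicks, to the third stop and not on to the fourth; the knob springs back if let go, so finish while still holding it at the third stop. Leave the three bottles standing where they are.

Things in the scene. Friction and masses are not known exactly. Their poses are not given: they have to be found in the camera images.
- photometer: Beige bench photometer, fixed; its yaw varies. Case 240 (x) x 415 (y) mm, x -110..130, y -210..205 about its origin on the bench (z = 0); deck at z = 70 mm. A channel along its y at x = 30 mm: 48 mm wide, floor at z = 50 mm, open above from y = -115 to 85 mm. The cream hood with the display covers y 85..205 mm, up to z = 140 mm. The knob is on the deck at x = -30, y = -155 mm.
- hood_mouth (a point): Point on the channel floor, mid width, under the hood's face: the mouth of a tunnel 48 mm wide with its roof 64 mm above the floor. Axes as the photometer's. With the carriage home, the fin's centre is 47 mm in front (-y) of it.
- end_stop (a point): Point on the channel floor, mid width, at the stop wall inside the tunnel, 80 mm beyond hood_mouth; the carriage's leading end meets it there. Axes as the photometer's, fixed to it.
- carriage: Loose aluminium carriage in the channel, 0.2 to 0.4 kg, 44 (x) x 140 (y) x 18 mm, axes as the photometer's. Origin: centre of the underside, on the channel floor. Amber glass block at y = +45 mm (top 56 mm up) goes under the hood first; blue fin at y = -57 mm (12 in x, 26 in y, 18 to 76 mm up) stays outside. Starts 75 to 125 mm short of home; home, its origin is 70 mm short of end_stop.
- fin_grip (a point): Point in the carriage's blue fin to grip, 60 mm above the carriage's underside (16 mm below the fin's top); axes as the carriage's. Close the fingers across the 12 mm thickness (its x).
- filter_knob (a joint): Knob angle (rad): 0 at rest, grows clockwise seen from above, ends at 1.92. Stops (clicks) every 24 degrees: 0.419, 0.838, 1.257 (third), 1.676. A spring pulls back to 0 from any angle: 0.08 N m at rest, 0.13 at the third stop. Detents add a ripple of 0.06 N m: resistance peaks a quarter of the way from stop to stop, is least at three quarters, then builds again.
- knob: The black filter knob: a disc 44 mm across, 8 mm thick, and on it a grip bar 42 mm long (its x), 14 mm wide (its y), 32 mm tall. Origin on its vertical axis under the disc, 76 mm above the bench; its axes turn with it. At rest the bar lies along the photometer's x, white pointer line at the -x end; white dots on the dial mark rest and the first four stops.
- knob_grip (a point): Point on the knob's axis at the height to grip, 26 mm above the knob's origin (102 mm above the bench, 14 mm below the bar's top), turning with the bar; the fingers close across the bar's y.
- yellow_cap_bottle: White bottle with a yellow cap, 44 mm across, 100 mm high, origin at the centre of its underside; a bystander standing on the bench.
- red_cap_bottle: White jar with a red cap, 40 mm across, 75 mm high, origin at the centre of its underside; a bystander standing on the bench.
- amber_bottle: Amber bottle with a white cap, 42 mm across, 90 mm high, origin at the centre of its underside; a bystander standing on the bench.
There are look-alikes about, which are no part of the job. What is meant by the carriage is not brown or pink, and is the larger of those in its own colour.

How it is judged:
By the outcome, as a careful person would: the job done as asked, in the order asked, and still so for the second after the job is handed in, while the arm keeps its last pose, push and grip.
It also fails if it takes over 58 s, if anything falls off the work surface, if the arm or the gripper's body presses on something with over 40 N, if the wrist force passes 120 N, or if a joint passes its speed limit or range.

### The arm

A 7-joint arm with a two-finger parallel gripper is mounted at the origin on the work surface. World frame = base frame: x ahead of the robot, y to its left, z up, the work surface at z = 0. Lengths are in m, angles in rad, forces in N, time in s.
With the tool pointing down it reaches from about 0.35 to 0.9 m from the base axis. Payload 8.1 kg.
Tool frame: the origin (TCP) lies midway between the tips of the shut fingers; the grasp point (between the pads) lies 19 mm behind it; z points along the fingers, x is the direction in which the jaws open and shut, and the axes are right-handed (so a half turn about z gives the same grasp; the last joint's range is limited). The gripper opens to 92 mm and grips with 3 to 60 N. Pads are 19 mm wide; open, the fingers measure 130 mm over their backs; the gripper's body (75 mm by 190 mm) begins 47 mm behind the grasp point.
Start: joints at [1.183, 0.434, 0.025, 1.573, -0.012, 1.134, -0.075], TCP at [0.176, -0.6, 0.201] pointing down, gripper open.
Joint ranges: [-2.62, 2.62], [-0.44, 2.09], [-1.27, 1.32], [0.08, 2.57], [-1.32, 4.46], [0.12, 2], [-2.74, 2.74]. Speed limits (rad/s): [2.22, 2.22, 3.01, 3.01, 3.14, 3.14, 3.14].

### API

Orientations are given as a rotation vector (axis times angle).
In Python, from cell import arm gives the robot as it stands.
- The arm moves only by the tool jog_arm, never from a script. Its argument "commands" is a list of rows, each an object with "translation": the shift along the tool's x, y, z in mm, a list of three; "turn": the turn, a rotation vector about the tool's x, y, z in rad, a list of three. A call has 1 to 12 rows; each row is the pose to reach, as a shift and turn from the pose commanded when the call began, along the tool's axes at that moment; what a row does not reach only later rows make up. A row lasts 1/12 s, in which the tool goes at most 41.7 mm and 7.16 degrees, less where a joint would pass 70% of its speed; a pose out of reach is approached as far as the arm can. A call with a gripper value outside its range is refused whole. "claw" is the closure, from -1 (fully open) to 1 (shut), so that 0 is half open, set as the call begins (left out, the last holds). The fingers move at their own pace and stop on an object; "grip_force" is the grip in N (left out, the last holds). Time passes only in rows, so rows that repeat a pose let the fingers close. It gives the time, the measured TCP pose, the force and the opening at its end, in the units of the state.
- arm.observe(): the state, without advancing time (a new reading comes with each control period).
- arm.get_image(name): name is "scene" or "top" or "wrist"; returns the picture (400x640x3 uint8, blue, green, red); there is no depth.
- arm.camera_info(name): a dict with "vertical_fov" (degrees; the focal length in pixels is half the picture's height over the tangent of half this angle, whatever the lens; pixels are square), "cx", "cy" (the principal point, pixels), "distortion" ([k1, k2, p1, p2, k3] as OpenCV has them; the pictures are not rectified), "eye" and "rotation" of the camera in the world. Camera axes: x right, y up, looking along -z (the intrinsics and any distortion apply to the point x, -y, -z); pixel columns grow to the right and rows downward; lengths in m; the calibration is good to about 2 mm. A picture is of the moment at which its call begins: read the wrist's pose just before it. camera_info takes no time and is no camera call; for the wrist camera it gives the pose at the moment of the call.
- arm.sign_off(): hands the job in, once; it reports no verdict.
Trained networks look in the newest picture that a camera, given by its name, has taken for a name from the list of things; names that differ only in an ending like _2 or _b are one class to them, and where a whole thing is asked for, a point or a joint stands for the part that bears it (a point fixed in the world has none). Each returns a list of dicts, best first, with "confidence" (0 to 1); they miss things now and then, are a little off and sometimes report something else, mostly with a low value. They report only what shows in the picture. A call takes as long as a camera call. They do not tell look-alikes from the thing itself.
- arm.trace(camera, query): "region" (400x640 bool, what is visible of it) and "box" ([left, top, width, height] in pixels, round what is visible of it).
- arm.landmark_of(camera, query): "at" ([column, row] in pixels: a listed point, or the origin of a listed thing).
The state is a dict: "clock": time; "joints": joint angles; "dq": joint speeds; "joint_efforts": joint torques, N m; "position": TCP position; "ee_rot": TCP orientation; "force": force on the tool from outside, world axes, zero at the start; "ft_torque": the same for the moment, N m; "width": opening from 0.0 (shut) to 1.0 (fully open).
Only numpy, scipy, OpenCV 4.12 (cv2) and the standard library are available. Lean on these libraries where they do the work, as an engineer would, in place of code of your own. Each camera call takes 0.05 s, during which the arm holds its last target. There are 200 camera calls.

## Working session

There is one attempt and no reset: what is moved stays moved. The work goes in short steps, Python scripts to look and compute and a tool call to move; the robot and the scene stay as the last step left them, time stands still between calls to the robot, and variables do not carry over. Pictures are saved under pics/ and viewed, about 8 in all and at most 12, crops included, and the job is handed in when it is done.

Besides the shell and the picture viewer there is one more tool, called after "Request:" by a JSON object that holds its "name" and its "arguments", one argument or row to a line. jog_arm: Moves the arm, as the interface text tells. Its arguments: {"type":"object","properties":{"commands":{"type":"array","items":{"type":"object","properties":{"translation":{"type":"array","items":{"type":"number"}},"turn":{"type":"array","items":{"type":"number"}}}}},"claw":{"type":"number"},"grip_force":{"type":"number"}},"required":["commands"]}

```bash
mkdir -p pics; ls
cat > h.py <<'E'
import numpy as np, cv2
from scipy.spatial.transform import Rotation as R
from cell import arm
def K(ci):
    f=200/np.tan(np.radians(ci['vertical_fov'])/2)
    return np.array([[f,0,ci['cx']],[0,f,ci['cy']],[0,0,1.]]), np.array(ci['distortion'],float)
def ray(ci,px):
    k,d=K(ci); u=cv2.undistortPoints(np.array([[px]],float),k,d)[0,0]
    return np.array(ci['eye']), np.array(ci['rotation'])@np.array([u[0],-u[1],-1.])
def atz(ci,px,z):
    e,v=ray(ci,px); return e+v*(z-e[2])/v[2]
def proj(ci,P):
    k,d=K(ci); c=(np.array(P,float).reshape(-1,3)-np.array(ci['eye']))@np.array(ci['rotation'])
    return cv2.projectPoints(c*[1,-1,-1],np.zeros(3),np.zeros(3),k,d)[0][:,0]
E
cat > a.py <<'E'
from h import *
s=arm.observe(); print(s)
Z={'hood_mouth':.05,'end_stop':.05,'carriage':.05,'fin_grip':.11,'knob':.076,'knob_grip':.102,'photometer':0,'yellow_cap_bottle':0,'red_cap_bottle':0,'amber_bottle':0}
for c in ['top','scene']:
    im=arm.get_image(c); cv2.imwrite(f'pics/{c}0.png',im); ci=arm.camera_info(c); print(c,ci['eye'])
    for n,z in Z.items():
        for r in arm.landmark_of(c,n)[:4]: print(c,n,round(r['confidence'],2),np.round(r['at'],1),np.round(atz(ci,r['at'],z),4))
print(arm.observe()['clock'])
E
python3 a.py
```

```text
pics
{'clock': 0.0, 'joints': array([ 1.18342951,  0.43521768,  0.02497213,  1.57407427, -0.01159695,
        1.1339861 , -0.07512697]), 'dq': array([-1.38541580e-03,  3.24301905e-05,  2.98329168e-04,  7.31707922e-04,
       -1.94932099e-03, -5.90376898e-04, -1.72721329e-04]), 'joint_efforts': array([-7.57883881e-04, -6.67857599e+01,  9.84205417e-01, -3.14459109e+01,
       -6.06827508e-02,  4.27945016e-02,  1.99574233e-04]), 'position': array([ 0.17537518, -0.59933236,  0.19985711]), 'ee_rot': array([-2.51345633e+00,  1.88336830e+00,  2.06190481e-03]), 'force': array([ 0.05953975, -0.07900423, -0.16972574]), 'ft_torque': array([ 0.02436357, -0.09194815, -0.03165009]), 'width': 0.9999856264801006}
top [0.46489934 0.04482718 1.20844345]Traceback (most recent call last):
  File "a.py", line 7, in <module>
    for r in arm.landmark_of(c,n)[:4]: print(c,n,round(r['confidence'],2),np.round(r['at'],1),np.round(atz(ci,r['at'],z),4))
                                                                                                       ~~~^^^^^^^^^^^^^^
  File "h.py", line 11, in atz
    e,v=ray(ci,px); return e+v*(z-e[2])/v[2]
                                        ~^^^
IndexError: invalid index to scalar variable.
```

```bash
sed -i "s/np.array(ci\['rotation'\])/rot(ci)/g" h.py
cat >> h.py <<'E'
def rot(ci):
    r=np.array(ci['rotation'],float); return r if r.shape==(3,3) else R.from_rotvec(r).as_matrix()
E
python3 a.py | grep -v "^{\|'dq\|^  "
```

```text
top [0.46489934 0.04482718 1.20844345]
top hood_mouth 0.73 [267.2 233.7] [0.5241 0.1416 0.05  ]
top carriage 0.93 [432.6 258.9] [ 0.441  -0.3158  0.05  ]
top carriage 0.79 [350.4 133.7] [ 0.804  -0.1016  0.05  ]
top carriage 0.64 [291.3 143.4] [0.7796 0.0686 0.05  ]
top carriage 0.55 [301.7 220.5] [0.5582 0.0449 0.05  ]
top fin_grip 0.91 [361.1 122.4] [ 0.8176 -0.1248  0.11  ]
top fin_grip 0.72 [325.6 215.1] [ 0.5659 -0.0188  0.11  ]
top fin_grip 0.64 [306.1 145.6] [0.7561 0.0275 0.11  ]
top fin_grip 0.58 [456.1 258.2] [ 0.442 -0.36   0.11 ]
top knob 0.59 [356.9 229.3] [ 0.5279 -0.1048  0.076 ]
top knob_grip 0.6 [356.3 227. ] [ 0.5326 -0.1     0.102 ]
top photometer 0.57 [300.4 235.7] [0.5182 0.0498 0.    ]
top yellow_cap_bottle 0.67 [252.6 181. ] [0.6826 0.1862 0.    ]
top yellow_cap_bottle 0.61 [303.2 237.4] [0.5131 0.0418 0.    ]
top red_cap_bottle 0.48 [206.7 261.1] [0.4525 0.3213 0.    ]
top amber_bottle 0.67 [402.9 220.5] [ 0.5539 -0.2507  0.    ]
scene [1.25812565 0.47156561 0.73272076]
scene hood_mouth 0.59 [363.4 208.9] [0.5205 0.1396 0.05  ]
scene carriage 0.85 [240.8 155.1
[... 184 characters left out ...]
77 -0.3163  0.11  ]
scene fin_grip 0.79 [189.6 250. ] [ 0.8763 -0.0735  0.11  ]
scene fin_grip 0.7 [258.1 260.9] [0.8281 0.0637 0.11  ]
scene fin_grip 0.59 [300.3 177.8] [ 0.5586 -0.0143  0.11  ]
scene knob 0.77 [276.6 172.8] [ 0.533 -0.106  0.076]
scene knob_grip 0.75 [278.  164.7] [ 0.5309 -0.1007  0.102 ]
scene photometer 0.91 [333.2 214. ] [0.5235 0.058  0.    ]
scene yellow_cap_bottle 0.76 [344.7 276.4] [0.6915 0.1834 0.    ]
scene yellow_cap_bottle 0.16 [297.2 178.7] [ 0.443  -0.1054  0.    ]
scene red_cap_bottle 0.79 [446.3 238.6] [0.464  0.3371 0.    ]
scene red_cap_bottle 0.62 [278.3 173. ] [ 0.4474 -0.168   0.    ]
scene amber_bottle 0.59 [231.  188.1] [ 0.5723 -0.2405  0.    ]
1.2
```

View pics/top0.png

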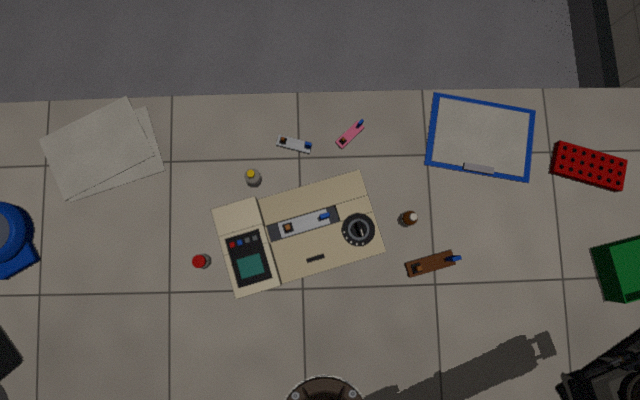

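```bash
cat > fit.py <<'E'
from h import *
from scipy.optimize import least_squares
cams={c:arm.camera_info(c) for c in ['top','scene']}
obs=[('top',(30,85,50),(267.2,233.7)),('scene',(30,85,50),(363.4,208.9)),('top',(-30,-155,76),(356.9,229.3)),('top',(-30,-155,102),(356.3,227)),
('scene',(-30,-155,76),(276.6,172.8)),('scene',(-30,-155,102),(278,164.7)),('top',(0,0,0),(300.4,235.7)),('scene',(0,0,0),(333.2,214)),
('top',(30,'c',50),(301.7,220.5)),('scene',(30,'c',50),(321.8,201)),('top',(30,'f',110),(325.6,215.1)),('scene',(30,'f',110),(300.3,177.8))]
def W(q,p):
    p=[q[3]*1e3 if v=='c' else q[3]*1e3-57 if v=='f' else v for v in p]
    return R.from_rotvec([0,0,q[2]]).apply(np.array(p)/1e3)+[q[0],q[1],0]
res=lambda q: np.concatenate([(proj(cams[c],W(q,p))[0]-px)for c,p,px in obs])
r=least_squares(res,[.52,.05,.28,.0],loss='soft_l1'); q=r.x; print(np.round(q,4),np.round(r.fun.reshape(-1,2),1).tolist())
for n,p in dict(fin=(30,'f',110),home=(30,38,110),knob=(-30,-155,102)).items(): print(n,np.round(W(q,p),4))
s=arm.observe(); print(R.from_rotvec(s['ee_rot']).as_matrix().round(3))
im=cv2.imread('pics/top0.png'); big=cv2.resize(im[90:310,190:490],None,fx=2.6,fy=2.6,interpolation=cv2.INTER_CUBIC)
for p in [(-110,-210,70),(130,-210,70),(130,205,0),(-110,205,0),(6,85,70),(54,85,70),(30,'f',126),(30,'c',68),(-30,-155,116),(6,-115,70),(54,-115,70)]:
    u=(proj(cams['top'],W(q,p))[0]-[190,90])*2.6; cv2.circle(big,tuple(int(v) for v in u),3,(0,0,255),-1)
cv2.imwrite('pics/crop0.png',big)
E
python3 fit.py
```

```text
[ 0.5175  0.0526  0.2711 -0.0195] [[-0.3, 0.2], [0.5, 1.2], [-0.0, -0.8], [1.8, 0.9], [1.0, -0.4], [-1.1, -0.6], [-1.0, 0.3], [-0.7, -2.0], [1.1, 2.3], [0.2, 1.9], [-2.2, -0.3], [-1.4, 1.9]]
fin [ 0.5669 -0.013   0.11  ]
home [0.5363 0.0973 0.11  ]
knob [ 0.5301 -0.1047  0.102 ]
[[ 0.281 -0.96  -0.   ]
 [-0.96  -0.281 -0.   ]
 [ 0.     0.    -1.   ]]
```

View pics/crop0.png

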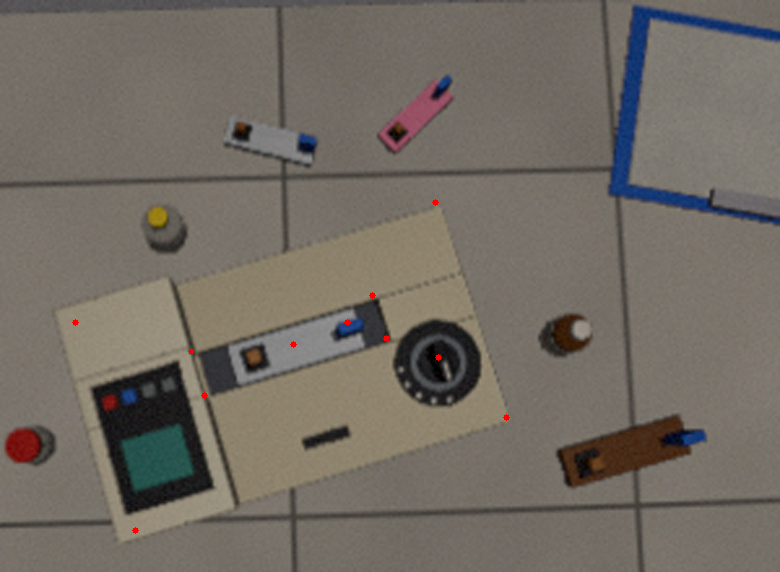

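Candidates in the top view are the silver carriage in the channel (302,220), a small loose silver one (293,144), a pink one (350,133) and a brown one (432,263). I choose the one in the channel: it is the larger of the two silver ones, and the crop confirms this. The fit overlays to within about 5 mm.

Request:
{"name": "jog_arm", "arguments": {
  "commands": [
    {"translation":[-453,-541,0],"turn":[0,0,-1.557]},
    {"translation":[-453,-541,0],"turn":[0,0,-1.557]},
    {"translation":[-453,-541,0],"turn":[0,0,-1.557]},
    {"translation":[-453,-541,0],"turn":[0,0,-1.557]},
    {"translation":[-453,-541,0],"turn":[0,0,-1.557]},
    {"translation":[-453,-541,0],"turn":[0,0,-1.557]},
    {"translation":[-453,-541,0],"turn":[0,0,-1.557]},
    {"translation":[-453,-541,0],"turn":[0,0,-1.557]},
    {"translation":[-453,-541,0],"turn":[0,0,-1.557]},
    {"translation":[-453,-541,0],"turn":[0,0,-1.557]},
    {"translation":[-453,-541,0],"turn":[0,0,-1.557]},
    {"translation":[-453,-541,0],"turn":[0,0,-1.557]}
  ],
  "claw": -0.2
}}

```text
clock: 2.2
position: [0.4542, -0.1824, 0.201]
ee_rot: [3.122, 0.344, 0.001]
force: [0.8, -1.0, 0.2]
width: 0.597
```

```bash
cat > go.py <<'E'
# usage: go.py x y z yaw_deg : shift/turn in tool axes to reach pointing-down pose
import sys; from h import *
s=arm.observe(); M=R.from_rotvec(s['ee_rot']); x,y,z,a=map(float,sys.argv[1:5])
c,d=np.cos(np.radians(a)),np.sin(np.radians(a))
T=R.from_matrix(np.array([[c,d,0],[d,-c,0],[0,0,-1]]))
print('clk',s['clock'],'pos',s['position'].round(4),'yaw',np.degrees(np.arctan2(*M.as_matrix()[[1,0],0])).round(2),'F',s['force'].round(2),'T',s['ft_torque'].round(3),'w',round(s['width'],3),'q',s['joints'].round(2))
print('translation',(M.inv().apply(np.array([x,y,z])-s['position'])*1e3).round(1),'turn',(M.inv()*T).as_rotvec().round(4))
E
python3 go.py .567 -.013 .19 15.53
```

```text
clk 2.2 pos [ 0.4542 -0.1824  0.201 ] yaw 12.59 F [ 0.77 -1.02  0.25] T [-0.037 -0.134 -0.012] w 0.597 q [ 0.68  0.26 -0.49  1.86  0.14  1.05  0.35]
translation [ 147.  -140.7   11. ] turn [ 0.0008 -0.0006 -0.0513]
```

Request:
{"name": "jog_arm", "arguments": {
  "commands": [
    {"translation":[147,-141,11],"turn":[0,0,-0.05]},
    {"translation":[147,-141,11],"turn":[0,0,-0.05]},
    {"translation":[147,-141,11],"turn":[0,0,-0.05]},
    {"translation":[147,-141,11],"turn":[0,0,-0.05]},
    {"translation":[147,-141,11],"turn":[0,0,-0.05]},
    {"translation":[147,-141,11],"turn":[0,0,-0.05]},
    {"translation":[147,-141,11],"turn":[0,0,-0.05]},
    {"translation":[147,-141,11],"turn":[0,0,-0.05]}
  ]
}}

```text
clock: 2.87
position: [0.5668, -0.0155, 0.1893]
ee_rot: [3.114, 0.414, -0.001]
force: [-0.0, -0.6, 0.8]
width: 0.6
```

```bash
cat > w.py <<'E'
from h import *
import sys
ci=arm.camera_info('wrist'); im=arm.get_image('wrist'); cv2.imwrite(f'pics/{sys.argv[1]}.png',im)
Z=dict(fin_grip=.11,knob_grip=.102,hood_mouth=.05,carriage=.05,knob=.076)
for n in sys.argv[2:]:
    for r in arm.landmark_of('wrist',n)[:3]: print(n,round(r['confidence'],2),np.round(r['at'],1),np.round(atz(ci,r['at'],Z[n]),4))
print(ci['eye'])
E
python3 w.py w1 fin_grip hood_mouth knob_grip carriage; python3 go.py .567 -.013 .19 15.53
```

```text
fin_grip 0.71 [500.5 198.4] [0.732  0.0305 0.11  ]
fin_grip 0.67 [311.7 198.8] [ 0.5649 -0.0153  0.11  ]
fin_grip 0.35 [255.7 255.5] [ 0.5271 -0.0857  0.11  ]
hood_mouth 0.9 [309.6  17.8] [0.5206 0.1396 0.05  ]
knob_grip 0.77 [254.5 267.6] [ 0.5282 -0.104   0.102 ]
carriage 0.89 [501.7 157.2] [0.7549 0.0659 0.05  ]
carriage 0.87 [311.1 127.3] [0.5482 0.0424 0.05  ]
[0.54603564 0.0633312  0.37390973]
clk 3.1167 pos [ 0.5668 -0.0165  0.1898] yaw 15.0 F [ 0.42  1.29 -0.79] T [ 0.03  -0.109  0.016] w 0.601 q [ 0.33  0.41 -0.54  1.7   0.23  1.1  -0.02]
translation [ 1.1 -3.3 -0.2] turn [ 0.0007  0.     -0.0093]
```

View pics/w1.png

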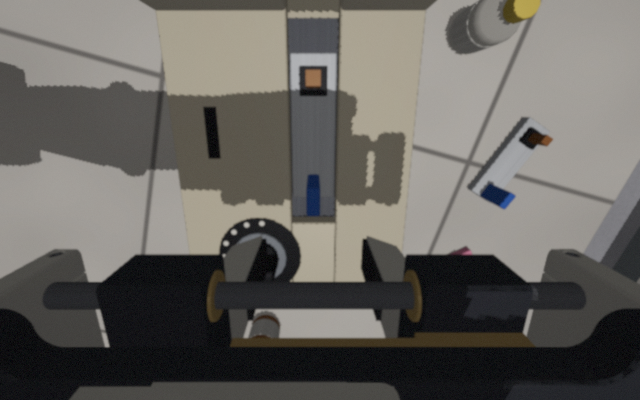

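The wrist view shows the carriage in the channel with its amber block at (313,78). The blue fin is at (313,198), centred between the jaws, and the knob is at (257,258). Fit and networks agree within about 3 mm, so I descend.

Request:
{"name": "jog_arm", "arguments": {
  "commands": [
    {"translation":[0,-2,33],"turn":[0,0,-0.012]},
    {"translation":[0,-2,66],"turn":[0,0,-0.012]},
    {"translation":[0,-2,90],"turn":[0,0,-0.012]},
    {"translation":[0,-2,98],"turn":[0,0,-0.012]},
    {"translation":[0,-2,98],"turn":[0,0,-0.012]},
    {"translation":[0,-2,98],"turn":[0,0,-0.012]}
  ]
}}

```text
clock: 3.62
position: [0.5669, -0.0134, 0.0925]
ee_rot: [3.112, 0.431, 0.001]
force: [0.5, 0.3, 0.7]
width: 0.601
```

Request:
{"name": "jog_arm", "arguments": {
  "commands": [
    {"translation":[0,0,0]},
    {"translation":[0,0,0]},
    {"translation":[0,0,0]},
    {"translation":[0,0,0]},
    {"translation":[0,0,0]},
    {"translation":[0,0,0]},
    {"translation":[0,0,0]},
    {"translation":[0,0,0]}
  ],
  "claw": 1,
  "grip_force": 20
}}

```text
schema error: expected keys translation, turn
```

```bash
python3 go.py .5355 .0975 .091 15.7
```

```text
clk 3.6167 pos [ 0.5669 -0.0134  0.0925] yaw 15.78 F [0.49 0.34 0.74] T [-0.014 -0.101  0.001] w 0.601 q [ 0.3   0.51 -0.51  1.81  0.31  0.9  -0.08]
translation [-1.000e-01 -1.153e+02  1.400e+00] turn [ 0.0001 -0.0005  0.0014]
```

Request:
{"name": "jog_arm", "arguments": {
  "commands": [
    {"translation":[0,0,0],"turn":[0,0,0]},
    {"translation":[0,0,0],"turn":[0,0,0]},
    {"translation":[0,0,0],"turn":[0,0,0]},
    {"translation":[0,0,0],"turn":[0,0,0]},
    {"translation":[0,0,0],"turn":[0,0,0]},
    {"translation":[0,0,0],"turn":[0,0,0]},
    {"translation":[0,0,0],"turn":[0,0,0]},
    {"translation":[0,0,0],"turn":[0,0,0]}
  ],
  "claw": 1,
  "grip_force": 20
}}

```text
clock: 4.28
position: [0.5664, -0.0133, 0.0916]
ee_rot: [3.112, 0.432, -0.0]
force: [-1.3, -0.8, 0.2]
width: 0.124
```

```bash
python3 go.py .5355 .0975 .091 15.7
```

```text
clk 4.2833 pos [ 0.5664 -0.0133  0.0916] yaw 15.81 F [-1.32 -0.77  0.24] T [-0.04  -0.034  0.015] w 0.124 q [ 0.3   0.51 -0.51  1.81  0.31  0.9  -0.08]
translation [   0.4 -115.     0.6] turn [0.0001 0.0003 0.0019]
```

Request:
{"name": "jog_arm", "arguments": {
  "commands": [
    {"translation":[0,-10,0],"turn":[0,0,0]},
    {"translation":[0,-20,0],"turn":[0,0,0]},
    {"translation":[0,-30,0],"turn":[0,0,0]},
    {"translation":[0,-40,0],"turn":[0,0,0]},
    {"translation":[0,-50,0],"turn":[0,0,0]},
    {"translation":[0,-60,0],"turn":[0,0,0]},
    {"translation":[0,-70,0],"turn":[0,0,0]},
    {"translation":[0,-80,0],"turn":[0,0,0]},
    {"translation":[0,-90,0],"turn":[0,0,0]},
    {"translation":[0,-100,0],"turn":[0,0,0]},
    {"translation":[0,-103,0],"turn":[0,0,0]},
    {"translation":[0,-103,0],"turn":[0,0,0]}
  ]
}}

```text
clock: 5.28
position: [0.538, 0.0876, 0.0916]
ee_rot: [-3.111, -0.435, 0.0]
force: [0.3, 0.4, -1.0]
width: 0.124
```

```bash
python3 go.py .5355 .0975 .091 15.7
```

```text
clk 5.2833 pos [0.538  0.0876 0.0916] yaw 15.93 F [ 0.31  0.39 -0.96] T [ 0.151 -0.121  0.011] w 0.124 q [ 0.13  0.48 -0.53  1.86  0.31  0.88 -0.27]
translation [  0.3 -10.2   0.6] turn [-0.0008  0.      0.0039]
```

Request:
{"name": "jog_arm", "arguments": {
  "commands": [
    {"translation":[0,-2,0],"turn":[0,0,0]},
    {"translation":[0,-4,0],"turn":[0,0,0]},
    {"translation":[0,-6,0],"turn":[0,0,0]},
    {"translation":[0,-8,0],"turn":[0,0,0]},
    {"translation":[0,-8,0],"turn":[0,0,0]}
  ]
}}

```text
clock: 5.7
position: [0.5363, 0.0939, 0.0916]
ee_rot: [-3.112, -0.432, -0.0]
force: [0.1, 0.2, -1.5]
width: 0.13
```

Request:
{"name": "jog_arm", "arguments": {
  "commands": [
    {"translation":[0,-1.5,0],"turn":[0,0,0]},
    {"translation":[0,-3,0],"turn":[0,0,0]},
    {"translation":[0,-3,0],"turn":[0,0,0]}
  ]
}}

```text
clock: 5.95
position: [0.5359, 0.0949, 0.0917]
ee_rot: [3.11, 0.43, 0.0]
force: [0.4, -4.9, 1.4]
width: 0.126
```

Request:
{"name": "jog_arm", "arguments": {
  "commands": [
    {"translation":[0,-1.5,0],"turn":[0,0,0]},
    {"translation":[0,-3,0],"turn":[0,0,0]},
    {"translation":[0,-3,0],"turn":[0,0,0]}
  ]
}}

```text
clock: 6.2
position: [0.5358, 0.095, 0.0919]
ee_rot: [3.107, 0.426, 0.0]
force: [2.2, -13.8, 5.0]
width: 0.131
```

```bash
python3 go.py .5355 .0975 .091 15.7
```

```text
clk 6.2 pos [0.5358 0.095  0.0919] yaw 15.61 F [  2.22 -13.84   5.03] T [-3.028 -0.71   0.038] w 0.131 q [ 0.11  0.48 -0.53  1.87  0.31  0.88 -0.3 ]
translation [ 0.4 -2.5  0.9] turn [ 0.0053  0.0004 -0.0015]
```

Request:
{"name": "jog_arm", "arguments": {
  "commands": [
    {"translation":[0,3.5,0],"turn":[0,0,0]},
    {"translation":[0,3.5,0],"turn":[0,0,0]}
  ]
}}

```text
clock: 6.37
position: [0.5359, 0.0949, 0.0916]
ee_rot: [3.111, 0.43, -0.0]
force: [2.0, -6.5, 2.1]
width: 0.129
```

Request:
{"name": "jog_arm", "arguments": {
  "commands": [
    {"translation":[0,0,0],"turn":[0,0,0]},
    {"translation":[0,0,0],"turn":[0,0,0]},
    {"translation":[0,0,0],"turn":[0,0,0]},
    {"translation":[0,0,0],"turn":[0,0,0]}
  ],
  "claw": -0.2
}}

```text
clock: 6.7
position: [0.5355, 0.0969, 0.0916]
ee_rot: [-3.111, -0.433, -0.0]
force: [1.1, 0.5, -0.4]
width: 0.37
```

Request:
{"name": "jog_arm", "arguments": {
  "commands": [
    {"translation":[0,0,-40],"turn":[0,0,0]},
    {"translation":[0,0,-80],"turn":[0,0,0]},
    {"translation":[0,0,-98],"turn":[0,0,0]},
    {"translation":[0,0,-98],"turn":[0,0,0]},
    {"translation":[0,0,-98],"turn":[0,0,0]}
  ]
}}

```text
clock: 7.12
position: [0.5362, 0.0966, 0.1907]
ee_rot: [-3.112, -0.433, -0.004]
force: [-0.5, -0.3, -0.6]
width: 0.598
```

```bash
python3 w.py w2 fin_grip hood_mouth knob_grip; python3 go.py .529 -.104 .19 105.75
```

```text
fin_grip 0.84 [307.8 202.6] [0.5322 0.0919 0.11  ]
[0.51388979 0.17495557 0.37526512]
clk 7.3167 pos [0.5348 0.0958 0.1883] yaw 15.82 F [ 0.38 -0.73 -0.27] T [ 0.024 -0.091  0.054] w 0.601 q [ 0.15  0.38 -0.57  1.75  0.23  1.08 -0.22]
translation [-60.  190.7  -1.6] turn [-0.002   0.0017 -1.5696]
```

View pics/w2.png

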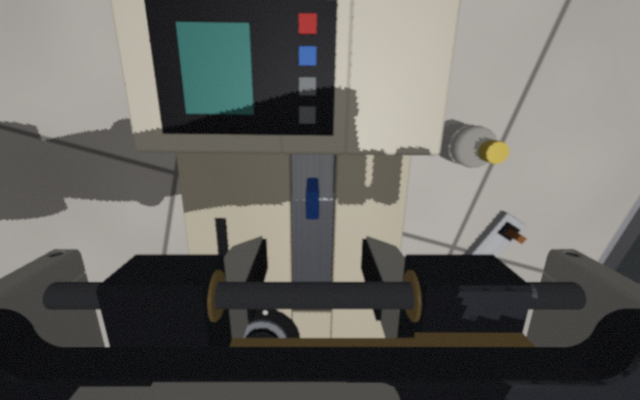

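The fin at (312,199) stands about 47 mm in front of the hood face at row 152, so the carriage looks home. To be sure, I'll push the fin lower down from behind with shut fingers.

Request:
{"name": "jog_arm", "arguments": {
  "commands": [
    {"translation":[-2,20,0],"turn":[0,0,0]},
    {"translation":[-2,42,0],"turn":[0,0,0]},
    {"translation":[-2,42,0],"turn":[0,0,0]},
    {"translation":[-2,42,35],"turn":[0,0,0]},
    {"translation":[-2,42,70],"turn":[0,0,0]},
    {"translation":[-2,42,107],"turn":[0,0,0]},
    {"translation":[-2,42,107],"turn":[0,0,0]},
    {"translation":[-2,42,107],"turn":[0,0,0]}
  ],
  "claw": 1
}}

```text
clock: 7.98
position: [0.5432, 0.055, 0.081]
ee_rot: [-3.111, -0.433, 0.008]
force: [0.4, 0.4, 1.1]
width: 0.07
```

Request:
{"name": "jog_arm", "arguments": {
  "commands": [
    {"translation":[0,-5,0],"turn":[0,0,0]},
    {"translation":[0,-10,0],"turn":[0,0,0]},
    {"translation":[0,-15,0],"turn":[0,0,0]},
    {"translation":[0,-18,0],"turn":[0,0,0]},
    {"translation":[0,-20,0],"turn":[0,0,0]},
    {"translation":[0,-20,0],"turn":[0,0,0]}
  ]
}}

```text
clock: 8.48
position: [0.5415, 0.072, 0.0845]
ee_rot: [3.108, 0.429, 0.005]
force: [1.3, -9.6, 6.8]
width: 0.004
```

Request:
{"name": "jog_arm", "arguments": {
  "commands": [
    {"translation":[0,-2,0],"turn":[0,0,0]},
    {"translation":[0,-4,0],"turn":[0,0,0]},
    {"translation":[0,-4,0],"turn":[0,0,0]}
  ]
}}

```text
clock: 8.73
position: [0.5413, 0.072, 0.0846]
ee_rot: [3.105, 0.423, 0.005]
force: [3.9, -19.7, 8.1]
width: 0.005
```

Request:
{"name": "jog_arm", "arguments": {
  "commands": [
    {"translation":[0,-2,0],"turn":[0,0,0]},
    {"translation":[0,-4,0],"turn":[0,0,0]},
    {"translation":[0,-4,0],"turn":[0,0,0]}
  ]
}}

```text
clock: 8.98
position: [0.541, 0.0721, 0.0847]
ee_rot: [3.101, 0.418, 0.005]
force: [5.2, -30.2, 10.5]
width: 0.008
```

The carriage is rigid under 30 N with no creep, so it is home. Next is the knob.

Request:
{"name": "jog_arm", "arguments": {
  "commands": [
    {"translation":[0,20,0],"turn":[0,0,0]},
    {"translation":[0,32,0],"turn":[0,0,0]},
    {"translation":[0,32,-30],"turn":[0,0,0]},
    {"translation":[0,32,-70],"turn":[0,0,0]},
    {"translation":[0,32,-105],"turn":[0,0,0]},
    {"translation":[0,32,-105],"turn":[0,0,0]}
  ]
}}

```text
clock: 9.48
position: [0.5498, 0.0535, 0.1951]
ee_rot: [-3.111, -0.433, -0.017]
force: [1.0, 0.4, -0.1]
width: 0.004
```

```bash
python3 go.py .529 -.104 .19 105.75
```

```text
clk 9.4833 pos [0.5498 0.0535 0.1951] yaw 15.86 F [ 0.96  0.42 -0.1 ] T [ 0.036 -0.168 -0.081] w 0.004 q [ 0.23  0.38 -0.56  1.73  0.23  1.08 -0.13]
translation [-63.1 145.8   4.5] turn [ 0.0091 -0.008  -1.5689]
```

Request:
{"name": "jog_arm", "arguments": {
  "commands": [
    {"translation":[-63,146,4],"turn":[0,0,-1.569]},
    {"translation":[-63,146,4],"turn":[0,0,-1.569]},
    {"translation":[-63,146,4],"turn":[0,0,-1.569]},
    {"translation":[-63,146,4],"turn":[0,0,-1.569]},
    {"translation":[-63,146,4],"turn":[0,0,-1.569]},
    {"translation":[-63,146,4],"turn":[0,0,-1.569]},
    {"translation":[-63,146,4],"turn":[0,0,-1.569]},
    {"translation":[-63,146,4],"turn":[0,0,-1.569]},
    {"translation":[-63,146,4],"turn":[0,0,-1.569]},
    {"translation":[-63,146,4],"turn":[0,0,-1.569]},
    {"translation":[-63,146,4],"turn":[0,0,-1.569]},
    {"translation":[-63,146,4],"turn":[0,0,-1.569]}
  ],
  "claw": -0.2
}}

```text
clock: 10.48
position: [0.5256, -0.1057, 0.1842]
ee_rot: [2.009, 2.414, 0.001]
force: [-0.2, -0.0, 0.6]
width: 0.599
```

```bash
python3 go.py .529 -.104 .19 105.75
```

```text
clk 10.4833 pos [ 0.5256 -0.1057  0.1842] yaw 100.46 F [-0.24 -0.01  0.6 ] T [ 0.127 -0.144  0.015] w 0.599 q [ 0.73  0.44 -0.86  1.76  0.37  1.11  1.5 ]
translation [ 1.1  3.7 -5.8] turn [ 0.001   0.     -0.0924]
```

Request:
{"name": "jog_arm", "arguments": {
  "commands": [
    {"translation":[1,3,-6],"turn":[0,0,-0.08]},
    {"translation":[1,3,-6],"turn":[0,0,-0.08]},
    {"translation":[1,3,-6],"turn":[0,0,-0.08]},
    {"translation":[1,3,-6],"turn":[0,0,-0.08]}
  ]
}}

```text
clock: 10.82
position: [0.5281, -0.1046, 0.1897]
ee_rot: [1.923, 2.484, 0.0]
force: [-0.3, 0.9, -0.7]
width: 0.599
```

```bash
python3 w.py w3 knob_grip knob;python3 go.py .529 -.104 .087 105.75
```

```text
knob_grip 0.74 [314.1 194.9] [ 0.5264 -0.1049  0.102 ]
knob 0.79 [312.4 189.1] [ 0.5282 -0.1062  0.076 ]
knob 0.52 [193.6 164.5] [ 0.5334 -0.2279  0.076 ]
[ 0.44946294 -0.12516159  0.37427812]
clk 10.9667 pos [ 0.528  -0.1049  0.1895] yaw 104.57 F [-0.36  0.37  0.72] T [ 0.148 -0.158 -0.01 ] w 0.602 q [ 0.73  0.44 -0.88  1.75  0.37  1.13  1.57]
translation [  0.6   1.2 102.5] turn [-0.0002  0.0002 -0.0206]
```

View pics/w3.png

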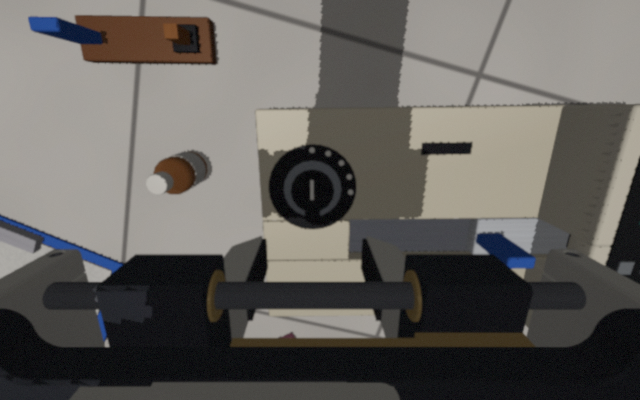

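Knob at (312,188), bar along the image vertical, pointer at the rest dot (312,150), aligned with the jaws. I descend and grip.

Request:
{"name": "jog_arm", "arguments": {
  "commands": [
    {"translation":[0,-0.5,30],"turn":[0,0,-0.018]},
    {"translation":[0,-0.5,60],"turn":[0,0,-0.018]},
    {"translation":[0,-0.5,90],"turn":[0,0,-0.018]},
    {"translation":[0,-0.5,102],"turn":[0,0,-0.018]},
    {"translation":[0,-0.5,102],"turn":[0,0,-0.018]},
    {"translation":[0,-0.5,102],"turn":[0,0,-0.018]}
  ]
}}

```text
clock: 11.47
position: [0.5278, -0.1047, 0.088]
ee_rot: [-1.897, -2.503, 0.0]
force: [0.3, 0.4, 0.1]
width: 0.601
```

Request:
{"name": "jog_arm", "arguments": {
  "commands": [
    {"translation":[0,0,0],"turn":[0,0,0]},
    {"translation":[0,0,0],"turn":[0,0,0]},
    {"translation":[0,0,0],"turn":[0,0,0]},
    {"translation":[0,0,0],"turn":[0,0,0]},
    {"translation":[0,0,0],"turn":[0,0,0]},
    {"translation":[0,0,0],"turn":[0,0,0]},
    {"translation":[0,0,0],"turn":[0,0,0]},
    {"translation":[0,0,0],"turn":[0,0,0]}
  ],
  "claw": 1,
  "grip_force": 45
}}

```text
clock: 12.13
position: [0.5282, -0.1065, 0.0879]
ee_rot: [1.898, 2.501, -0.001]
force: [1.2, -5.2, 2.0]
width: 0.129
```

```bash
python3 go.py .5275 -.105 .087 105.75; python3 go.py .5275 -.105 .087 33.73
```

```text
clk 12.1333 pos [ 0.5282 -0.1065  0.0879] yaw 105.62 F [ 1.17 -5.2   1.98] T [-1.081 -0.346 -0.032] w 0.129 q [ 0.68  0.55 -0.81  1.87  0.5   0.93  1.48]
translation [ 1.6 -0.3  0.9] turn [ 0.0004  0.0018 -0.0024]
clk 12.1333 pos [ 0.5282 -0.1065  0.0879] yaw 105.62 F [ 1.17 -5.2   1.98] T [-1.081 -0.346 -0.032] w 0.129 q [ 0.68  0.55 -0.81  1.87  0.5   0.93  1.48]
translation [ 1.6 -0.3  0.9] turn [0.0015 0.0013 1.2546]
```

Request:
{"name": "jog_arm", "arguments": {
  "commands": [
    {"translation":[-1.5,0,0],"turn":[0,0,0.05]},
    {"translation":[-1.5,0,0],"turn":[0,0,0.1]},
    {"translation":[-1.5,0,0],"turn":[0,0,0.17]},
    {"translation":[-1.5,0,0],"turn":[0,0,0.24]},
    {"translation":[-1.5,0,0],"turn":[0,0,0.31]},
    {"translation":[-1.5,0,0],"turn":[0,0,0.38]},
    {"translation":[-1.5,0,0],"turn":[0,0,0.42]},
    {"translation":[-1.5,0,0],"turn":[0,0,0.42]},
    {"translation":[-1.5,0,0],"turn":[0,0,0.42]}
  ]
}}

```text
clock: 12.88
position: [0.5282, -0.1065, 0.0879]
ee_rot: [2.376, 2.055, -0.0]
force: [0.1, -2.0, 3.8]
width: 0.131
```

```bash
python3 w.py w4; python3 go.py .5275 -.105 .087 33.6
```

```text
[ 0.44782333 -0.09473171  0.27242048]
clk 12.9333 pos [ 0.5282 -0.1065  0.0878] yaw 81.72 F [-0.36 -1.03  4.03] T [-0.228 -0.027  0.09 ] w 0.132 q [ 0.61  0.52 -0.7   1.87  0.43  0.9   1.13]
translation [ 1.4 -0.9  0.8] turn [4.000e-04 1.000e-04 8.398e-01]
```

View pics/w4.png

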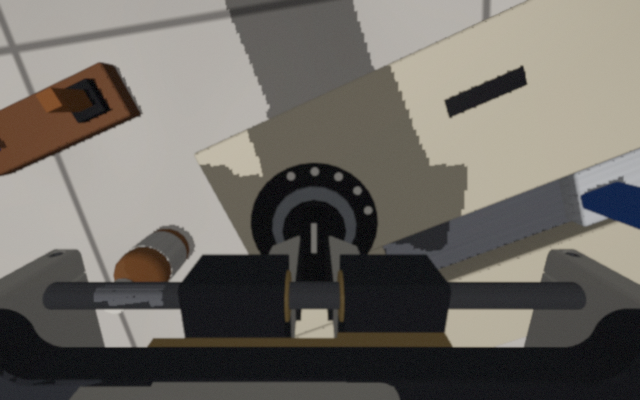

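The bar follows: the pointer (314,238) lines up with the second dot (314,171), which is click 1. On to click 2, then click 3.

Request:
{"name": "jog_arm", "arguments": {
  "commands": [
    {"translation":[0,0,0],"turn":[0,0,0.07]},
    {"translation":[0,0,0],"turn":[0,0,0.14]},
    {"translation":[0,0,0],"turn":[0,0,0.21]},
    {"translation":[0,0,0],"turn":[0,0,0.28]},
    {"translation":[0,0,0],"turn":[0,0,0.35]},
    {"translation":[0,0,0],"turn":[0,0,0.42]},
    {"translation":[0,0,0],"turn":[0,0,0.42]},
    {"translation":[0,0,0],"turn":[0,0,0.42]}
  ]
}}

```text
clock: 13.6
position: [0.5283, -0.1063, 0.0878]
ee_rot: [2.751, 1.517, 0.0]
force: [-0.6, -0.8, 6.0]
width: 0.135
```

```bash
python3 go.py .5275 -.105 .087 33.6
```

```text
clk 13.6 pos [ 0.5283 -0.1063  0.0878] yaw 57.74 F [-0.57 -0.76  6.  ] T [-0.165 -0.091  0.084] w 0.135 q [ 0.54  0.49 -0.6   1.88  0.36  0.88  0.77]
translation [ 0.7 -1.4  0.8] turn [ 4.000e-04 -2.000e-04  4.213e-01]
```

Request:
{"name": "jog_arm", "arguments": {
  "commands": [
    {"translation":[0,0,0],"turn":[0,0,0.07]},
    {"translation":[0,0,0],"turn":[0,0,0.14]},
    {"translation":[0,0,0],"turn":[0,0,0.21]},
    {"translation":[0,0,0],"turn":[0,0,0.28]},
    {"translation":[0,0,0],"turn":[0,0,0.35]},
    {"translation":[0,0,0],"turn":[0,0,0.4]},
    {"translation":[0,0,0],"turn":[0,0,0.425]},
    {"translation":[0,0,0],"turn":[0,0,0.425]},
    {"translation":[0,0,0],"turn":[0,0,0.425]}
  ]
}}

```text
clock: 14.35
position: [0.5284, -0.1063, 0.0878]
ee_rot: [3.009, 0.902, 0.001]
force: [-0.6, -0.5, 5.6]
width: 0.129
```

```bash
python3 w.py w5; python3 go.py .5275 -.105 .087 33.6
python3 - <<'E'
from h import *
arm.get_image('top'); arm.get_image('scene')
for c in ['top','scene']:
    ci=arm.camera_info(c)
    for n in ['yellow_cap_bottle','red_cap_bottle','amber_bottle']:
        for r in arm.landmark_of(c,n)[:1]: print(c,n,round(r['confidence'],2),np.round(r['at'],1))
E
```

```text
[ 0.4837749  -0.03826683  0.27238342]
clk 14.4 pos [ 0.5284 -0.1063  0.0878] yaw 33.39 F [-0.06 -0.97  5.37] T [-0.067 -0.186  0.085] w 0.125 q [ 0.46  0.47 -0.49  1.88  0.29  0.85  0.41]
translation [-0.  -1.6  0.8] turn [ 0.0003 -0.0005 -0.0036]
top yellow_cap_bottle 0.71 [252.  178.9]
top red_cap_bottle 0.81 [204.  261.6]
scene yellow_cap_bottle 0.87 [344.1 274.8]
scene red_cap_bottle 0.74 [447.3 234. ]
```

View pics/w5.png

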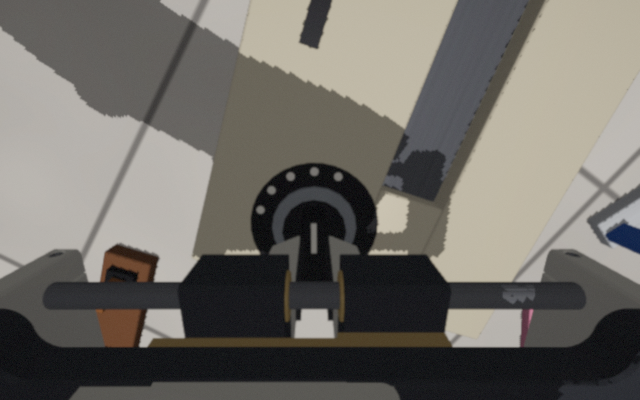

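The pointer is at the fourth dot (314,171), the third stop, with one dot beyond at (338,177). I'll take one last look at the scene for the amber bottle, then hand in.

```bash
python3 -c "
from h import *
im=arm.get_image('scene'); cv2.imwrite('pics/s5.png',cv2.resize(im[90:340,150:510],None,fx=2.2,fy=2.2)); print(arm.observe()['clock'])"
```

```text
14.85
```

View pics/s5.png

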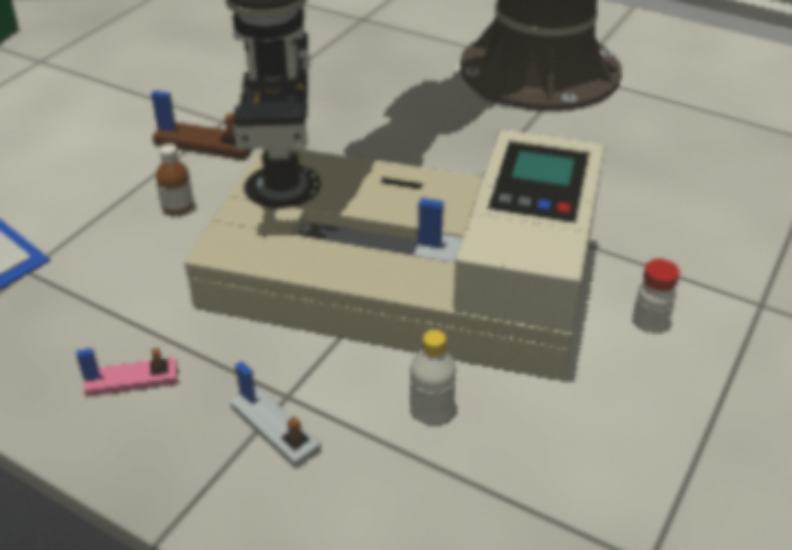

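All three bottles are standing: amber (173,180), yellow (433,378), red (657,295). The carriage is under the hood with its fin at (430,222), and the knob is held.

```bash
python3 -c "
from cell import arm
print(arm.sign_off()); print(arm.observe()['clock'])"
```

```text
the job is handed in; nothing more can be done
None
the job is handed in; nothing more can be done
```

The carriage is fully home against the end stop, and I handed in with the gripper still holding the knob at the third stop, at about 15 s of the 58 s allowed.

- **Carriage:** I slid it in by its blue fin until it stalled at the predicted home position. A second push on the fin with shut fingers reached 30 N with no movement. The network's fin reading was about 3 mm short of the calculated home; I put that down to its error, since the carriage was rigid under the push.
- **Knob:** I turned it one stop at a time. The gripper turned 72.2° (the third stop is at 72°). The wrist picture showed the pointer on the third stop's dot, with one dot beyond it. I counted the clicks by gripper angle and dial dots, not by feeling the detents.
- **Bottles:** All three were standing in the last picture. The networks found the yellow and red ones within about 5 pixels of where they started. They missed the amber one, so I checked it only by eye in that picture.

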